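# Switch the soap warming station to cooling with the bent rod

## Robot

A 6-joint arm with a two-finger parallel gripper is mounted at the origin on the work surface. World frame = base frame: x ahead of the robot, y to its left, z up, the work surface at z = 0. Lengths are in m, angles in rad, forces in N, time in s.
With the tool pointing down it reaches from about 0.35 to 0.975 m from the base axis. Payload 4.9 kg.
Tool frame: the origin (TCP) lies at the centre of the arm's flange, where the gripper is bolted on; the fingertips stand 173 mm ahead of it and the grasp point (between the pads) lies 155 mm ahead of it; z points along the fingers, x is the direction in which the jaws open and shut, and the axes are right-handed (so a half turn about z gives the same grasp; the last joint's range is limited). The gripper opens to 85 mm and grips with 20 to 120 N. Pads are 22 mm wide; open, the fingers measure 114 mm over their backs; the gripper's body (76 mm by 85 mm) begins 54 mm behind the grasp point. The pads swing forward as they close: fully open they stand 13 mm farther back than shut.
Start: joints at [1.207, 0.053, 1.613, -0, 1.476, -0.119], TCP at [0.151, 0.606, 0.405] pointing down, gripper open.
Joint ranges: [-3.01, 3.01], [-1.01, 2.22], [0.06, 2.58], [-1.02, 4.17], [0.09, 2.62], [-3.14, 3.14]. Speed limits (rad/s): [2.57, 2.57, 3.14, 3.14, 3.14, 3.14].

## Interface

Orientations are given as [roll, pitch, yaw] about the fixed x, y, z axes, in that order (R = Rz(yaw) Ry(pitch) Rx(roll)).
In Python, from station import * gives the robot as it stands. The module is installed in compiled form; this text tells all that it offers. Calls block until the motion is done:
- goto(position, orientation): joint-space move of the TCP to a pose.
- servo_line(position, ori=None, max_speed=0.15, stop_force=None): straight line of the TCP; ori=None keeps the orientation; max_speed is the mean speed in m/s. With stop_force (N) it stops when the force on the tool has changed by that much, and returns True; else False.
- move_j(angles): joint-space move.
- gripper_to(opening, effort=None): opening from 0.0 (shut) to 1.0 (fully open); effort is the grip in N (None keeps the last); returns when the fingers have stopped.
- sleep(seconds).
- inverse_kinematics(position, orientation): joint angles nearest the present ones, or None.
- get_state(): the state.
- capture(name): name is "scene" or "top" or "wrist"; returns a dict with "color" (384x512x3 uint8, blue, green, red), "depth" (384x512 float32, m along the optical axis (not along the pixel's ray), 0 where there is no reading), "fx", "fy", "cx", "cy" (pixels), "distortion" ([k1, k2, p1, p2, k3] as OpenCV has them; the pictures are not rectified), "position" and "attitude" of the camera in the world; the wrist camera has in their place "hand_eye" (4x4, takes a point from camera to tool coordinates, whose origin is the TCP and whose axes are the tool frame's). Camera axes: x right, y up, looking along -z (the intrinsics and any distortion apply to the point x, -y, -z); pixel columns grow to the right and rows downward; lengths in m; the calibration is good to about 2 mm. A picture is of the moment at which its call begins: read the wrist's pose just before it.
A pose or a line that the arm cannot do raises IKError and nothing moves.
- sign_off(): hands the job in, once; it reports no verdict.
The state is a dict: "time_s": time; "joint_pos": joint angles; "joint_velocities": joint speeds; "joint_torque": joint torques, N m; "eef_pos": TCP position; "tcp_rot": TCP orientation; "ft_force": force on the tool from outside, world axes, zero at the start; "moment": the same for the moment, N m; "grip_width": opening from 0.0 (shut) to 1.0 (fully open).
Only numpy, scipy, OpenCV 4.12 (cv2) and the standard library are available. Lean on these libraries where they do the work, as an engineer would, in place of code of your own. Each camera call takes 0.05 s, during which the arm holds its last target. There are 200 camera calls.

## Task

Use the orange-handled bent rod to reach over the green guard and pull the red heater lever fully towards the guard, then push the blue fan lever fully away from the guard, and hang the rod back in both notches of its rest with the leg pointing down. Touch the levers only with the rod, leave the yellow lever as it is, and do not bang the guard or the station or disturb the bottle, the jar and the soap tray.

Things in the scene. Friction and masses are not known exactly. Their poses are not given: they have to be found in the camera images.
- station: fixed warming station; origin on the table under the middle of its lever bay, x axis pointing from the green guard to the white housing, y along the row of levers. The three levers stand at x = 0, y = -65, 0, 65 mm, in any order. White housing with mould tray: x 105 to 285 mm, 270 mm wide, 50 mm high (moulds to 83 mm).
- guard_rim (a point): middle of the upper rim of the guard's front wall, 150 mm above the table (-93, 0, 150 mm in the station's frame). The green guard is a U in plan, 6 mm thick, 150 mm high: front wall 270 mm long along the station's y, outer face x = -96 mm, inner face -90 mm; side walls end its bay at y = -135 and 135 mm and run back to x = 24 mm
- red_knob (a point): centre of the red ball knob, 24 mm diameter, 70 mm from the lever's hinge on a 10 mm steel stem; the hinge lies 40 mm above the table along the station's y axis, on top of a grey block 56 x 44 x 40 mm. Knob swings 34 mm either side of the hinge along the station's x axis; its height runs from 101 to 110 mm.
- blue_knob (a point): centre of the blue ball knob, 24 mm diameter, 70 mm from the lever's hinge on a 10 mm steel stem; the hinge lies 40 mm above the table along the station's y axis, on top of a grey block 56 x 44 x 40 mm. Knob swings 34 mm either side of the hinge along the station's x axis; its height runs from 101 to 110 mm.
- yellow_knob (a point): centre of the yellow ball knob, 24 mm diameter, 70 mm from the lever's hinge on a 10 mm steel stem; the hinge lies 40 mm above the table along the station's y axis, on top of a grey block 56 x 44 x 40 mm. Knob swings 34 mm either side of the hinge along the station's x axis; its height runs from 101 to 110 mm.
- red_lever (a joint): joint of the red (heater) lever, rad, range 0 to 1.0: 0 = leaning fully towards the guard (0.5 rad from upright), 0.5 = upright, 1.0 = leaning fully away from the guard. Starts 0.8 to 1.0; must end at 0. It stays where it is left; about 1.3 N at the knob moves it.
- blue_lever (a joint): joint of the blue (fan) lever, rad, range 0 to 1.0: 0 = leaning fully towards the guard (0.5 rad from upright), 0.5 = upright, 1.0 = leaning fully away from the guard. Starts 0 to 0.2; must end at 1.0. It stays where it is left; about 1.3 N at the knob moves it.
- yellow_lever (a joint): joint of the yellow lever, rad, range 0 to 1.0: 0 = leaning fully towards the guard (0.5 rad from upright), 0.5 = upright, 1.0 = leaning fully away from the guard. Starts anywhere from 0.2 to 0.8 and must not be moved. It stays where it is left; about 1.3 N at the knob moves it.
- hook: loose bent steel rod, 10 mm diameter, 180 g: straight bar along its x axis from x = -77 to 115 mm, bent square at x = 110 mm into a leg down its -z axis to z = -120 mm. Orange handle sleeve x -33 to 29 mm, 18 mm wide (y), 24 mm high (z) round the bar. Origin on the bar's axis in the handle; centre of mass slightly towards the leg. Starts on its rest, leg hanging down.
- hook_tip (a point): lower end of the rod's leg (110, 0, -120 mm in the frame of hook)
- rest: fixed rest: base plate 170 x 70 x 8 mm, two uprights 24 mm wide, 8 mm thick at x = -55 and 55 mm, each with an open-topped notch: seat 160 mm above the table, about 14 mm wide, flaring to about 30 mm at its mouth at 180 mm. Origin on the table under its middle, x axis along the hanging bar. The handle hangs between the uprights with about 20 mm play each way.
- cradle (a point): midpoint between the two notches at the height of a seated bar's axis, 165 mm above the table
- bottle: bystander: straight violet bottle, 50 mm diameter, 200 mm tall with its 40 mm wide black cap; origin at its foot. It stands in front of the guard, taller than the guard
- jar: bystander: cream jar with a red lid, 64 mm diameter, 70 mm tall; origin at its foot
- soap_tray: bystander: white tray with six soaps, 140 x 100 x 34 mm; origin under its centre

How it is judged:
On the way, in this order (a step that is already met when the one before it is completed fails the run):
1. the red lever is pulled fully towards the guard (joint below 0.10 rad) (value of joint red_lever below 0.1 rad), for 0.2 s.
2. then the blue lever is pushed fully away from the guard (joint above 0.90 rad), the red one still home (value of joint blue_lever above 0.9 rad and value of joint red_lever below 0.1 rad), for 0.2 s.
At the end, for the whole second after the job is handed in: Red and blue levers within 0.10 rad of their stops (red towards the guard, blue away), yellow knob moved under 8 mm; rod released, at rest in both notches (26 mm along, 8 mm high, 0.12 rad; leg down within 0.25 rad); bottle, jar, tray upright, moved under 25 mm (all of step 2 and distance of yellow_knob from where it was at the start of the episode below 0.008 m and horizontal distance between hook and cradle below 0.026 m and height (world z) of hook between 0.157 and 0.173 m and angle between the x axis of hook and the x axis of rest, either way round below 0.12 rad and angle between hook's own z axis and vertical below 0.25 rad and linear speed of hook below 0.03 m/s and distance of each of bottle, jar, soap_tray from where it was at the start of the episode below 0.025 m and angle between each of bottle, jar, soap_tray's own z axis and vertical below 0.4 rad); the robot touches nothing.
It fails at once if the gripper or arm touches a lever (contact force between any of red_lever, blue_lever, yellow_lever and the fingers above 0.5 N or contact force between any of red_lever, blue_lever, yellow_lever and the arm above 0.5 N).
It fails at once if the yellow lever is moved (knob more than 8 mm) (distance of yellow_knob from where it was at the start of the episode above 0.008 m).
It fails at once if the guard or the warming station is struck with more than 15 N (contact force between station and anything else above 15 N).
It fails at once if the bottle, jar or soap tray is knocked over or shifted more than 25 mm (distance of any of bottle, jar, soap_tray from where it was at the start of the episode above 0.025 m or angle between any of bottle, jar, soap_tray's own z axis and vertical above 0.4 rad).
It also fails if it takes over 61 s, if anything falls off the work surface, if the arm or the gripper's body presses on something with over 40 N, if the wrist force passes 120 N, or if a joint passes its speed limit or range.

## Working session

There is one attempt and no reset: what is moved stays moved. The work goes in short steps, each a Python script; the robot and the scene stay as the last script left them, time stands still between calls to the robot, and variables do not carry over. Pictures are saved under pics/ and viewed, about 8 in all and at most 12, crops included, and the job is handed in when it is done.

```bash
mkdir -p pics; cat > h.py <<'E'
import numpy as np, cv2
from station import *
from scipy.spatial.transform import Rotation as R
def cloud(c, T=None):
    """world xyz per pixel (nan if no depth)"""
    K=np.array([[c['fx'],0,c['cx']],[0,c['fy'],c['cy']],[0,0,1.]])
    h,w=c['depth'].shape
    uv=np.stack(np.meshgrid(np.arange(w),np.arange(h)),-1).reshape(-1,1,2).astype(np.float64)
    n=cv2.undistortPoints(uv,K,np.array(c['distortion'],float)).reshape(h,w,2)
    d=c['depth'].astype(float); d=np.where(d>0,d,np.nan)
    P=np.stack([n[...,0]*d,-n[...,1]*d,-d],-1)
    if T is None:
        a=np.array(c['attitude'],float)
        Rm=a if a.shape==(3,3) else R.from_euler('xyz',a).as_matrix()
        return P@Rm.T+np.array(c['position'])
    return P@T[:3,:3].T+T[:3,3]
E
python3 - <<'E'
from h import *
import pickle
for n in('scene','top'):
    c=capture(n); cv2.imwrite(f'pics/{n}0.png',c['color']); pickle.dump(c,open(n+'.pkl','wb'))
    print(n,c['position'],c['attitude'],c['fx'],c['distortion'],(c['depth']>0).mean())
print(get_state())
E
```

```text
scene [1.20457928 0.11803026 1.18427655] [ 0.56412542 -0.006066    1.7341358 ] 426.2630559282351 [-0.14123932  0.          0.          0.          0.        ] 0.9959309895833334
top [ 0.39542941 -0.00939761  0.97644723] [ 0.16836455 -0.00427439 -1.54388384] 378.77502574652596 [-0.12580752  0.          0.          0.          0.        ] 0.9960530598958334
{'time_s': 0.1, 'joint_pos': array([ 1.20700698e+00,  5.32971834e-02,  1.61417215e+00,  5.34540957e-06,
        1.47599037e+00, -1.19013735e-01]), 'joint_velocities': array([ 0.00046602, -0.00204208, -0.00297449, -0.00070725,  0.00020534,
        0.00166274]), 'joint_torque': array([ 1.59211877e-04, -3.94903779e+01, -3.71363568e+01, -2.05703009e-05,
        3.91373673e-03, -7.89636687e-06]), 'eef_pos': array([0.15138089, 0.60613653, 0.40357248]), 'tcp_rot': array([-3.14136569e+00,  1.85321265e-03,  1.32602041e+00]), 'ft_force': array([-0.73167208, -1.01335768, -0.62288344]), 'moment': array([ 0.00141584,  0.04263193, -0.01351152]), 'grip_width': 0.996811156336943}
```

View pics/scene0.png

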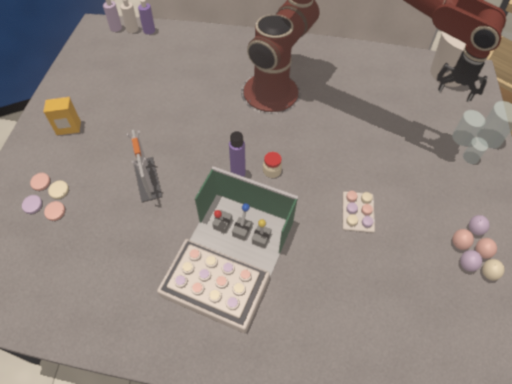

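View pics/top0.png

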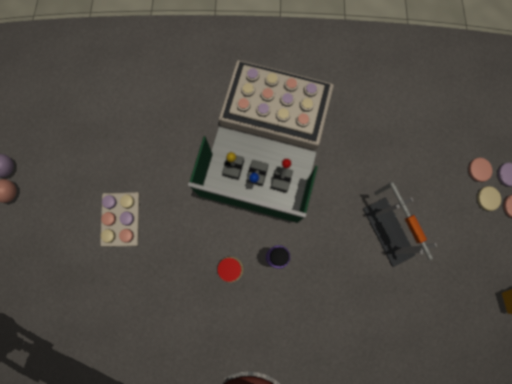

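The scene view shows the rest with the orange handle at (137,145) and the leg end nearest (150,200). The station is at (240,240), with red at (217,214), blue at (245,208) and yellow at (262,223). The bottle is at (237,155) in front of the guard. In the top view the rod runs from (393,185), the leg end, to (431,258).

```bash
cat > meas.py <<'E'
from h import *
import pickle
for n in('scene','top'):
    c=pickle.load(open(n+'.pkl','rb')); P=cloud(c); cam=np.array(c['position'])
    H=cv2.cvtColor(c['color'],cv2.COLOR_BGR2HSV).astype(int); h,s,v=H[...,0],H[...,1],H[...,2]; z=P[...,2]
    print(n,'table z',np.nanmedian(z))
    box=(P[...,0]>.3)&(P[...,0]<.8)&(P[...,1]>-.25)&(P[...,1]<.25)
    knob=box&(z>.085)&(z<.13)&(s>140)
    for k,m in dict(red=knob&((h<6)|(h>174)),blue=knob&(h>105)&(h<125),yel=knob&(h>20)&(h<32)).items():
        m=cv2.morphologyEx(m.astype(np.uint8),cv2.MORPH_OPEN,np.ones((2,2)))>0
        p=np.nanmedian(P[m],0); r=(p-cam)/np.linalg.norm(p-cam); print(k,m.sum(),(p+r*.010).round(4))
    g=box&(h>60)&(h<95)&(s>60)&(z>.142)&(z<.158)
    q=P[g]; print('rim',g.sum(),np.median(q,0).round(4))
    # front wall rim: dominant line via PCA w/ trimming
    for d in range(1):
        vx,vy,x0,y0=cv2.fitLine(q[:,:2].astype(np.float32),cv2.DIST_HUBER,0,.001,.001).ravel()
    for it in range(5):
        nrm=np.array([-vy,vx]); k=abs((q[:,:2]-[x0,y0])@nrm)<.008
        vx,vy,x0,y0=cv2.fitLine(q[k][:,:2].astype(np.float32),cv2.DIST_L2,0,.001,.001).ravel()
    t=(q[k][:,:2]-[x0,y0])@[vx,vy]; 
    print('line',k.sum(),np.degrees(np.arctan2(vy,vx)),[ (np.array([x0,y0])+a*np.array([vx,vy])).round(4) for a in (t.min(),t.max())],np.ptp(t))
    # housing top
    hs=box&(z>.044)&(z<.056)&(v>110)&(s<50); 
    if hs.sum()>50: print('housing',hs.sum(),cv2.minAreaRect((P[hs][:,:2]*1000).astype(np.float32)))
    rb=(P[...,0]>.2)&(P[...,0]<.75)&(P[...,1]<-.2)&(P[...,1]>-.55)
    o=rb&(h>3)&(h<16)&(s>150)&(z>.14); q=P[o]; l=cv2.fitLine(q[:,:2].astype(np.float32),2,0,.001,.001).ravel()
    print('handle',o.sum(),((np.nanmax(q,0)+np.nanmin(q,0))/2).round(4),np.nanmedian(q,0).round(4),np.degrees(np.arctan2(l[1],l[0])))
    bar=rb&(z>.155)&(z<.19); q=P[bar]; l=cv2.fitLine(q[:,:2].astype(np.float32),4,0,.001,.001).ravel(); t=(q[:,:2]-l[2:])@l[:2]
    print('bar',bar.sum(),np.degrees(np.arctan2(l[1],l[0])),(l[2:]+t.min()*l[:2]).round(4),(l[2:]+t.max()*l[:2]).round(4),np.median(q[:,2]))
    b=rb&(z>.003)&(z<.02)&(v<90); 
    if b.sum()>30: print('base',b.sum(),cv2.minAreaRect((P[b][:,:2]*1000).astype(np.float32)),np.median(P[b][:,2]))
    bt=box&(z>.19)&(z<.21); print('bottle',bt.sum(),np.median(P[bt],0).round(4) if bt.sum() else '')
    j=box&(z>.06)&(z<.08)&((h<6)|(h>174))&(s>140)&(P[...,0]<.42); print('jar',j.sum(),np.median(P[j],0).round(4))
E
python3 meas.py
```

```text
scene table z 0.0024430788002589576
red 28 [ 0.6251 -0.0713  0.1078]
blue 0 [nan nan nan]
yel 0 [nan nan nan]
rim 1 [0.5853 0.1379 0.1525]
line 1 -77.55388 [array([0.5853, 0.1379]), array([0.5853, 0.1379])] 0.0
housing 533 ((640.4365844726562, -8.735076904296875), (270.09246826171875, 399.3218688964844), 74.9244155883789)
handle 50 [ 0.4721 -0.355   0.1795] [ 0.4742 -0.3535  0.1785] 26.99629
bar 281 27.371061 [ 0.4062 -0.3905] [ 0.5748 -0.3032] 0.1721609497511607
base 164 ((476.8033752441406, -332.31134033203125), (155.07125854492188, 24.226463317871094), 25.57563591003418) 0.009924891759601095
bottle 134 [ 0.4088 -0.0566  0.2009]
jar 179 [0.3748 0.054  0.0712]
top table z 4.717279614752101e-05
red 57 [ 0.6224 -0.0754  0.1053]
blue 63 [ 5.885e-01 -2.000e-04  1.019e-01]
yel 64 [0.6339 0.0554 0.1078]
rim 237 [0.5909 0.1201 0.1494]
line 39 73.87976 [array([ 0.5489, -0.1259]), array([0.6234, 0.1321])] 0.26852281341859213
housing 339 ((773.8575439453125, -42.538909912109375), (266.9155578613281, 112.5334701538086), 76.98785400390625)
handle 277 [ 0.4695 -0.355   0.1701] [ 0.4682 -0.3534  0.1759] 27.562729
bar 691 27.008345 [ 0.4026 -0.3869] [ 0.5712 -0.301 ] 0.17048742933243832
base 2577 ((475.44293212890625, -375.16278076171875), (348.50006103515625, 547.6946411132812), 89.85939025878906) 0.0062680745754686296
bottle 301 [ 0.4046 -0.0567  0.1994]
jar 436 [0.3719 0.0554 0.0698]
  return np.nanmean(a, axis, out=out, keepdims=keepdims)
```

```bash
cat > w1.py <<'E'
from h import *
import pickle
def wrist(fn):
    s=get_state(); c=capture('wrist'); T=np.eye(4); T[:3,:3]=R.from_euler('xyz',s['tcp_rot']).as_matrix(); T[:3,3]=s['eef_pos']
    c['T']=T@np.array(c['hand_eye']); pickle.dump(c,open(fn+'.pkl','wb')); cv2.imwrite(f'pics/{fn}.png',c['color']); return c
if __name__=='__main__':
    print(np.array(capture('wrist')['hand_eye']).round(3))
    for nm,p,y in(('wst',[.53,.01,.50],np.radians(-103)),('wre',[.45,-.33,.47],np.radians(-63))):
        q=inverse_kinematics(p,[np.pi,0,y]); print(q)
        goto(p,[np.pi,0,y]); sleep(.2); wrist(nm); s=get_state(); print(s['time_s'],s['eef_pos'],s['tcp_rot'],s['joint_pos'])
    a=[cv2.imread(f'pics/{n}.png') for n in('wst','wre')]; cv2.imwrite('pics/w12.png',cv2.resize(np.hstack(a),(800,300)))
E
python3 w1.py
```

```text
[[ 1.     0.     0.001 -0.001]
 [ 0.    -0.951 -0.309 -0.079]
 [ 0.001  0.309 -0.951  0.031]
 [ 0.     0.     0.     1.   ]]
[-0.12157057 -0.214045    1.70795326  0.          1.64768439  1.67611856]
2.925 [0.5300216  0.01037457 0.4999136 ] [ 3.14141704e+00  3.02584902e-05 -1.79699075e+00] [-1.20867024e-01 -2.13914688e-01  1.70798252e+00  4.86970629e-05
  1.64769628e+00  1.67612746e+00]
[-7.66111026e-01 -1.37646504e-01  1.68972348e+00 -4.44089210e-16
  1.58951568e+00  3.33446403e-01]
4.4917 [ 0.45044816 -0.32929136  0.47015959] [-3.14144765e+00 -2.31252228e-04 -1.09823723e+00] [-7.64637360e-01 -1.37908654e-01  1.68969960e+00  6.12952735e-05
  1.58953572e+00  3.33601015e-01]
```

View pics/w12.png

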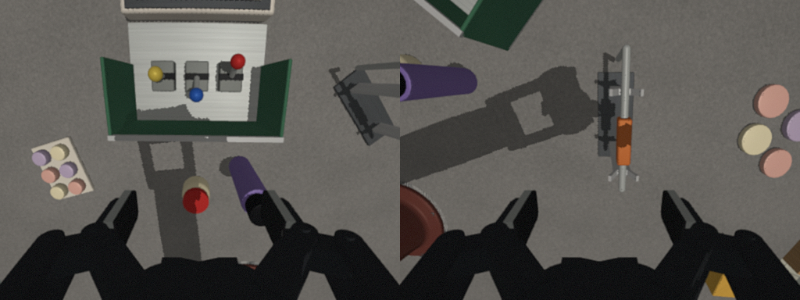

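```bash
cat > m2.py <<'E'
from h import *
import pickle
for n in('wst','wre','top','scene'):
    c=pickle.load(open(n+'.pkl','rb')); T=c.get('T'); P=cloud(c,T); cam=T[:3,3] if T is not None else np.array(c['position'])
    H=cv2.cvtColor(c['color'],cv2.COLOR_BGR2HSV).astype(int); h,s,v=H[...,0],H[...,1],H[...,2]; z=P[...,2]
    print('==',n,'table',np.nanmedian(z[(z<.015)]))
    box=(P[...,0]>.3)&(P[...,0]<.8)&(P[...,1]>-.25)&(P[...,1]<.25)
    knob=box&(z>.09)&(z<.13)&(s>120)
    for k,m in dict(red=knob&((h<6)|(h>174)),blue=knob&(h>105)&(h<125),yel=knob&(h>18)&(h<34)).items():
        if m.sum()<15: continue
        # sphere fit r=12mm by least squares
        from scipy.optimize import least_squares
        q=P[m]; p=np.median(q,0); r=(p-cam)/np.linalg.norm(p-cam)
        o=least_squares(lambda x:np.linalg.norm(q-x,axis=1)-.012,p+r*.01,loss='soft_l1',f_scale=.001); print(k,m.sum(),o.x.round(4))
    # housing yaw: front edge; rim in rotated frame
    rim=box&(z>.144)&(z<.156)&(P[...,0]>.45)&(s>40)&(h>50)&(h<100)
    if rim.sum()>60:
        q=P[rim][:,:2]
        best=None
        for a in np.radians(np.arange(-20,-8,.25)):
            x=q@[np.cos(a),np.sin(a)]
            hh=np.histogram(x,np.arange(.3,.8,.006))[0]; 
            if best is None or hh.max()>best[0]: best=(hh.max(),a,.3+.006*hh.argmax())
        a=best[1]; ex=np.array([np.cos(a),np.sin(a)]); k=abs(q@ex-best[2]-.003)<.007
        for it in range(3):
            l=cv2.fitLine(q[k].astype(np.float32),2,0,.001,.001).ravel(); nn=np.array([-l[1],l[0]]); k=abs((q-l[2:])@nn)<.005
        t=(q[k]-l[2:])@l[:2]; print('rim',rim.sum(),k.sum(),np.degrees(np.arctan2(l[1],l[0])),l[2:]+np.percentile(t,.5)*l[:2],l[2:]+np.percentile(t,99.5)*l[:2])
    rb=(P[...,0]>.2)&(P[...,0]<.75)&(P[...,1]<-.2)&(P[...,1]>-.55)
    if n!='wst':
        bar=rb&(z>.15)&(z<.19); q=P[bar]; l=cv2.fitLine(q[:,:2].astype(np.float32),4,0,.001,.001).ravel(); t=(q[:,:2]-l[2:])@l[:2]
        print('bar',bar.sum(),np.degrees(np.arctan2(l[1],l[0])),l[2:]+np.percentile(t,.3)*l[:2],l[2:]+np.percentile(t,99.7)*l[:2])
        o=rb&(h>3)&(h<16)&(s>150)&(z>.16); q=P[o][:,:2]; t=(q-l[2:])@l[:2]; print('handle along', l[2:]+(np.percentile(t,1)+np.percentile(t,99))/2*l[:2], np.ptp(t), 'top z',np.percentile(P[o][:,2],90))
        b=rb&(z>.004)&(z<.014)&(v<75); m=cv2.morphologyEx(b.astype(np.uint8),cv2.MORPH_OPEN,np.ones((3,3))); N,L,S,_=cv2.connectedComponentsWithStats(m); i=1+S[1:,4].argmax()
        print('base',cv2.minAreaRect((P[L==i][:,:2]*1000).astype(np.float32)))
    bt=box&(z>.19)&(z<.21); 
    if bt.sum()>20: print('bottle',bt.sum(),np.median(P[bt],0).round(4))
E
python3 m2.py
```

```text
== wst table 0.00019490436675323464
red 277 [ 0.6226 -0.0745  0.1065]
blue 235 [0.5871 0.0016 0.1029]
yel 287 [0.6334 0.0568 0.1101]
rim 1253 132 75.93524 [ 0.59925323 -0.13982807] [0.66440106 0.12021334]
bottle 449 [ 0.4081 -0.0481  0.1994]
== wre table 0.00015829338713602148
rim 430 429 -13.86955 [ 0.49526549 -0.11393502] [ 0.54308696 -0.12574267]
bar 3072 26.985159 [ 0.40418011 -0.38894317] [ 0.57033843 -0.30433548]
handle along [ 0.46867099 -0.35610446] 0.06144646660885143 top z 0.17780951855886445
base ((468.46575927734375, -340.2320556640625), (168.17945861816406, 39.23453140258789), 26.94499397277832)
== top table -0.0001596979424972056
red 63 [ 0.6256 -0.0737  0.1067]
blue 69 [0.5893 0.0018 0.1027]
yel 67 [0.6364 0.0576 0.1102]
rim 261 24 70.77207 [ 0.53179083 -0.12266874] [0.62092102 0.13287727]
bar 704 26.57936 [ 0.4039085  -0.38627591] [ 0.57093184 -0.3027121 ]
handle along [ 0.46878969 -0.35381506] 0.060327290310671 top z 0.17837780411469706
base ((476.0974426269531, -351.3377990722656), (170.56752014160156, 72.31111907958984), 26.7357177734375)
bottle 301 [ 0.4046 -0.0567  0.1994]
== scene table 0.00172235879449123
red 34 [ 0.6233 -0.0733  0.1094]
blue 27 [0.5884 0.0021 0.105 ]
yel 27 [0.637  0.0573 0.1117]
rim 129 16 78.05825 [ 0.56247164 -0.12825379] [0.61779948 0.13335088]
bar 295 26.638449 [ 0.40547843 -0.38893905] [ 0.57409223 -0.30436198]
handle along [ 0.47308723 -0.35502632] 0.05621283415770159 top z 0.18200753374015186Traceback (most recent call last):
  File "m2.py", line 33, in <module>
    b=rb&(z>.004)&(z<.014)&(v<75); m=cv2.morphologyEx(b.astype(np.uint8),cv2.MORPH_OPEN,np.ones((3,3))); N,L,S,_=cv2.connectedComponentsWithStats(m); i=1+S[1:,4].argmax()
                                                                                                                                                          ~~~~~~~~~~~~~~^^
ValueError: attempt to get argmax of an empty sequence
```

The wrist views show the station square ahead: red at (238,62), blue at (196,95), yellow at (155,74), and the bottle at (250,190). The rod sits on its rest with the handle at (624,140) and the leg end at the top. The knob positions give a consistent station frame: yaw −13.9°, origin (0.617, −0.006). Hook origin is (0.4705, −0.3545), yaw 27°. Next I grasp the handle.

```bash
cat > k.py <<'E'
from h import *
from w1 import wrist
SY=np.radians(-13.9); S0=np.array([.6171,-.006]); EX=np.array([np.cos(SY),np.sin(SY)]); EY=np.array([-EX[1],EX[0]])
HP=np.array([.4705,-.3545]); HY=np.radians(26.95)
G=.155
def pose(hxy,z,yaw): return [hxy[0],hxy[1],z+G],[np.pi,0,yaw-np.pi/2]
def leg(x,y,z,yaw,L=.110):  # leg at station (x,y), bar height z
    p=S0+x*EX+y*EY-L*np.array([np.cos(yaw),np.sin(yaw)]); return pose(p,z,yaw)
def st(m=''):
    s=get_state(); print(m,round(s['time_s'],2),s['eef_pos'].round(4),s['tcp_rot'].round(3),'F',s['ft_force'].round(2),'M',s['moment'].round(2),'w',round(s['grip_width'],3))
E
python3 - <<'E'
from k import *
p,o=pose(HP,.23,HY); goto(p,o)
p,o=pose(HP,.166,HY); print(servo_line(p,o,.12,stop_force=8)); st()
gripper_to(0.0,70); st('grip')
p,o=pose(HP,.20,HY); servo_line(p,o,.06); st('lift')
p,o=pose(HP,.34,HY); servo_line(p,o,.15); st('up')
c=wrist('held'); cv2.imwrite('pics/held_s.png',np.hstack([cv2.resize(c['color'],(400,300)),cv2.resize(capture('scene')['color'][60:280,40:300],(400,300))]))
E
```

```text
False
 5.62 [ 0.4708 -0.3547  0.3223] [-3.141e+00 -2.000e-03 -1.100e+00] F [ 0.02 -0.2  -0.07] M [ 0.01  0.01 -0.04] w 1.0
grip 6.25 [ 0.4706 -0.3546  0.3214] [-3.141 -0.    -1.1  ] F [-0.57  0.61  2.19] M [0.04 0.07 0.01] w 0.199
lift 6.97 [ 0.4705 -0.3544  0.355 ] [ 3.142  0.    -1.1  ] F [-0.36  0.21 -1.58] M [-0.01  0.04  0.01] w 0.2
up 8.05 [ 0.4704 -0.3545  0.4933] [ 3.141e+00  3.000e-03 -1.100e+00] F [ 0.23  0.76 -1.92] M [-0.01  0.03 -0.03] w 0.199
```

View pics/held_s.png

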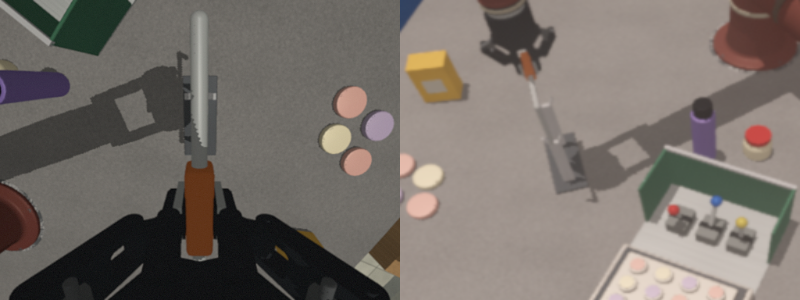

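The rod is held by its handle, with the bar running straight ahead from (200,160) to the bend at (200,15). I'll measure its pitch and leg offset, then move above red.

```bash
python3 - <<'E'
from k import *
import pickle
c=pickle.load(open('held.pkl','rb')); P=cloud(c,c['T']); 
e=np.array([np.cos(HY),np.sin(HY)]); n=np.array([-e[1],e[0]])
d=P[...,:2]-HP; a=d@e; b=d@n; z=P[...,2]
m=(z>.32)&(abs(b)<.02)&(a>.035)&(a<.13)
print(m.sum(),'end',np.percentile(a[m],99.5),'lat slope',np.polyfit(a[m],b[m],1))
t=m&(abs(b-np.median(b[m]))<.002); print('z slope/top at 0',np.polyfit(a[t],z[t],1))
W=np.radians(-26)
p,o=leg(.062,-.065,.335,W); print(inverse_kinematics(p,o))
goto(*pose(HP,.34,W)) ; st('turned')
servo_line(p,o,.2); st('above red')
E
```

```text
4135 end 0.111596253867189 lat slope [-3.83612387e-03  1.43385769e-05]
z slope/top at 0 [-0.00305595  0.34187333]
[-0.1954288  -0.1291645   1.64939061  0.          1.62136654  1.82915314]
turned 9.03 [ 0.4705 -0.3545  0.4946] [ 3.141  0.    -2.023] F [ 0.97 -0.05 -1.61] M [0.05 0.02 0.  ] w 0.2
above red 10.84 [ 0.5627 -0.0364  0.4901] [-3.141 -0.    -2.026] F [-0.2   0.41 -1.49] M [0.02 0.06 0.02] w 0.197
```

```bash
python3 - <<'E'
from k import *
W=np.radians(-26); L=.108
p,o=leg(.062,-.065,.209,W,L); print(servo_line(p,o,.12,stop_force=5)); st('down')
sleep(.2)
c=capture('scene'); t=capture('top')
cv2.imwrite('pics/red1.png',np.hstack([cv2.resize(c['color'][170:270,180:313],(400,300)),cv2.resize(t['color'][110:230,170:330],(400,300))]))
E
```

```text
False
down 12.04 [ 0.565  -0.0367  0.3652] [-3.140e+00  1.000e-03 -2.025e+00] F [ 0.37 -0.34 -1.66] M [ 0.01  0.04 -0.02] w 0.2
```

View pics/red1.png

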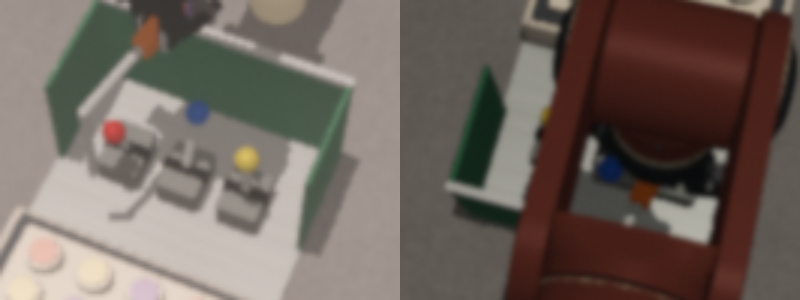

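The leg stands beyond the red knob (114,132), with the bar bend near (85,110) and nothing touched. Now I pull.

```bash
python3 - <<'E'
from k import *
W=np.radians(-26); L=.108
p,o=leg(.030,-.065,.209,W,L); print(servo_line(p,o,.08,stop_force=6)); st('a')
p,o=leg(-.024,-.065,.209,W,L); print(servo_line(p,o,.05,stop_force=6)); st('b')
sleep(.3); st('held')
q=get_state()['eef_pos'][:2]+L*np.array([np.cos(W),np.sin(W)])-S0; print('leg',q@EX,q@EY)
c=capture('scene'); P=cloud(c); H=cv2.cvtColor(c['color'],cv2.COLOR_BGR2HSV).astype(int)
m=((H[...,0]<6)|(H[...,0]>174))&(H[...,1]>120)&(P[...,2]>.08)&(P[...,2]<.13)&(P[...,0]>.45)&(P[...,0]<.75)&(abs(P[...,1])<.2)
k=np.median(P[m],0); print(m.sum(),'red',k,(k[:2]-S0)@EX,(k[:2]-S0)@EY)
cv2.imwrite('pics/red2.png',cv2.resize(c['color'][170:270,180:313],(532,400),interpolation=cv2.INTER_CUBIC))
E
```

```text
False
a 12.89 [ 0.5334 -0.0289  0.3642] [ 3.142  0.    -2.025] F [ 0.42  0.43 -2.39] M [-0.01  0.01 -0.  ] w 0.2
True
b 13.81 [ 0.4852 -0.0171  0.363 ] [-3.14  -0.    -2.024] F [ 3.31 -1.19 -1.18] M [-0.27 -0.62  0.01] w 0.201
held 14.11 [ 0.4856 -0.0172  0.3623] [-3.141 -0.    -2.024] F [ 2.6  -0.67 -0.4 ] M [-0.3  -0.75  0.01] w 0.199
leg -0.01939082164138487 -0.06508189855879737
28 red [ 0.57243529 -0.05834063  0.11174311] -0.030783079309086275 -0.061537623294168314
```

View pics/red2.png

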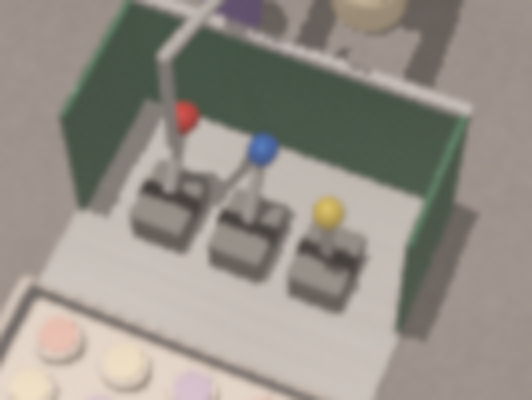

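Red (185,117) is now leaning at the guard stop, with the leg (172,110) against it. Next: back off, raise, and set the leg in front of blue.

```bash
python3 - <<'E'
from k import *
W=np.radians(-26); L=.108
for x,y,z,v in((-.005,-.065,.209,.06),(.0,-.065,.300,.12),(-.067,0,.300,.1)):
    p,o=leg(x,y,z,W,L); servo_line(p,o,v)
st('above blue')
p,o=leg(-.067,0,.209,W,L); print(servo_line(p,o,.1,stop_force=5)); st('down'); sleep(.1)
c=capture('scene')
cv2.imwrite('pics/blue1.png',cv2.resize(c['color'][170:270,180:313],(532,400),interpolation=cv2.INTER_CUBIC))
E
```

```text
above blue 16.54 [0.4552 0.0572 0.455 ] [-3.141 -0.    -2.025] F [-0.97 -0.01 -1.96] M [-0.03  0.02  0.01] w 0.199
False
down 17.6 [0.4553 0.0574 0.3649] [-3.140e+00  1.000e-03 -2.025e+00] F [ 1.05  0.91 -2.38] M [0.03 0.06 0.01] w 0.199
```

View pics/blue1.png

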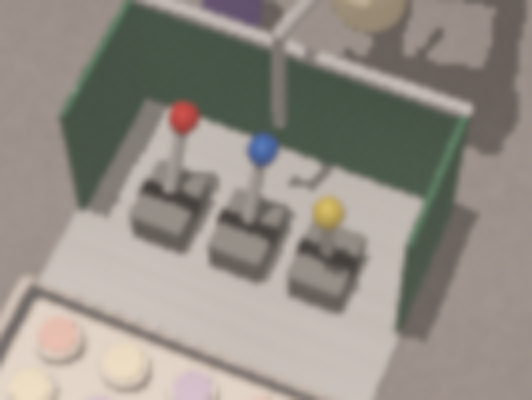

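The leg tip (279,125) is between the guard and the blue knob (262,148), in line along the station's x. Now I push.

```bash
python3 - <<'E'
from k import *
W=np.radians(-26); L=.108
p,o=leg(-.035,0,.209,W,L); print(servo_line(p,o,.06,stop_force=6)); st('a')
p,o=leg(.026,0,.209,W,L); print(servo_line(p,o,.05,stop_force=6)); st('b'); sleep(.3); st('held')
q=get_state()['eef_pos'][:2]+L*np.array([np.cos(W),np.sin(W)])-S0; print('leg',q@EX,q@EY)
c=capture('scene')
cv2.imwrite('pics/blue2.png',cv2.resize(c['color'][170:270,180:313],(532,400),interpolation=cv2.INTER_CUBIC))
E
```

```text
False
a 18.43 [0.4863 0.0497 0.3638] [-3.141  0.    -2.025] F [ 0.44  0.16 -2.31] M [0.1  0.03 0.04] w 0.198
True
b 19.39 [0.5363 0.0371 0.3623] [ 3.135e+00 -3.000e-03 -2.025e+00] F [-1.87 -0.5   1.15] M [-0.19  0.29 -0.09] w 0.199
held 19.69 [0.5353 0.0375 0.3607] [ 3.133e+00 -2.000e-03 -2.025e+00] F [ 0.11 -0.18 -1.87] M [ 0.03  0.1  -0.06] w 0.195
leg 0.01571739798239722 -0.00012150383399514748
```

View pics/blue2.png

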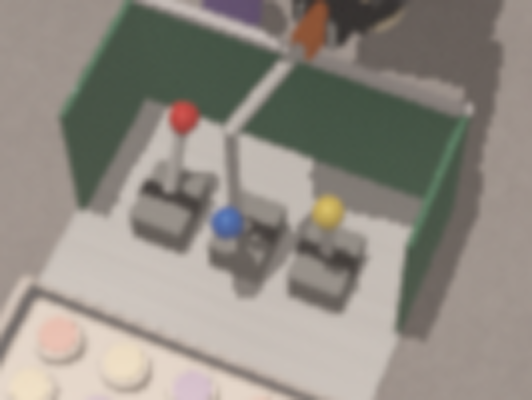

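Blue (228,222) now leans away, but the force relaxed after the stop. I'll press once more and measure.

```bash
cat > kn.py <<'E'
from k import *
from scipy.optimize import least_squares
def knobs(n='scene'):
    c=capture(n); P=cloud(c); cam=np.array(c['position']); H=cv2.cvtColor(c['color'],cv2.COLOR_BGR2HSV).astype(int); h,s=H[...,0],H[...,1]
    k=(P[...,2]>.085)&(P[...,2]<.13)&(s>120)&(P[...,0]>.5)&(P[...,0]<.72)&(abs(P[...,1])<.15)
    for nm,m in dict(red=k&((h<6)|(h>174)),blue=k&(h>105)&(h<125),yel=k&(h>18)&(h<34)).items():
        if m.sum()<10: print(nm,'few'); continue
        q=P[m]; p=np.median(q,0); r=(p-cam)/np.linalg.norm(p-cam)
        o=least_squares(lambda x:np.linalg.norm(q-x,axis=1)-.012,p+r*.01,loss='soft_l1',f_scale=.001).x
        print(n,nm,m.sum(),'station',((o[:2]-S0)@EX).round(4),((o[:2]-S0)@EY).round(4),o[2].round(4))
E
python3 - <<'E'
from kn import *
W=np.radians(-26); L=.108
knobs()
p,o=leg(.028,0,.209,W,L); print(servo_line(p,o,.03,stop_force=7)); st('b'); sleep(.3); st('held')
q=get_state()['eef_pos'][:2]+L*np.array([np.cos(W),np.sin(W)])-S0; print('leg',q@EX,q@EY)
knobs()
E
```

```text
scene red 37 station -0.0318 -0.0644 0.104
scene blue 22 station 0.036 0.0032 0.1035
scene yel 32 station 0.0011 0.0649 0.1119
True
b 20.04 [0.537  0.0372 0.3608] [ 3.128 -0.004 -2.025] F [-1.78 -0.69 -1.13] M [-0.25  0.36 -0.15] w 0.2
held 20.34 [0.5363 0.0371 0.3588] [ 3.126 -0.005 -2.025] F [-1.69 -0.69 -1.58] M [-0.09  0.37 -0.12] w 0.196
leg 0.016783971542053862 -0.00017959115187222248
scene red 37 station -0.0326 -0.0634 0.1036
scene blue 22 station 0.0362 -0.0007 0.1029
scene yel 32 station 0.0016 0.0657 0.1115
```

```bash
python3 - <<'E'
from kn import *
W=np.radians(-26); L=.108
for x,z,v in((.003,.211,.06),(.0,.335,.12)):
    p,o=leg(x,0,z,W,L); servo_line(p,o,v); st()
knobs()
p,o=pose(HP,.335,W); servo_line(p,o,.2); goto(*pose(HP,.335,HY)); sleep(.3); st('over rest')
import pickle
knobs('top')
c=wrist('held2'); P=cloud(c,c['T']); e=np.array([np.cos(HY),np.sin(HY)]); n=np.array([-e[1],e[0]])
t=get_state()['eef_pos']; d=P[...,:2]-t[:2]; a=d@e; b=d@n; z=P[...,2]-t[2]
m=(z>-.19)&(abs(b)<.02)&(a>.035)&(a<.13)
print(m.sum(),'end',np.percentile(a[m],99.5),'lat',np.polyfit(a[m],b[m],1))
u=m&(abs(b-np.median(b[m]))<.002); print('z slope/top at 0',np.polyfit(a[u],z[u],1))
cv2.imwrite('pics/held2_s.png',c['color'])
E
```

```text
20.8 [0.5228 0.0408 0.3666] [-3.140e+00  1.000e-03 -2.024e+00] F [-0.22 -0.19 -1.69] M [0.04 0.04 0.02] w 0.201
 21.98 [0.52   0.0413 0.4887] [ 3.140e+00 -1.000e-03 -2.025e+00] F [ 0.63  1.04 -1.63] M [ 0.    0.05 -0.05] w 0.196
scene red 37 station -0.032 -0.0635 0.1027
scene blue 21 station 0.0352 0.0004 0.1028
scene yel 30 station 0.0016 0.0656 0.1113
over rest 25.36 [ 0.4705 -0.3545  0.49  ] [ 3.142  0.    -1.101] F [ 0.54 -0.31 -2.03] M [ 0.    0.07 -0.  ] w 0.198
top red 72 station -0.0312 -0.0646 0.1018
top blue 52 station 0.0357 0.0014 0.1018
top yel 67 station 0.0036 0.0663 0.1104
4142 end 0.11189055509696574 lat [-0.00400465 -0.00041136]
z slope/top at 0 [-0.00342235 -0.15135615]
```

View pics/held2_s.png

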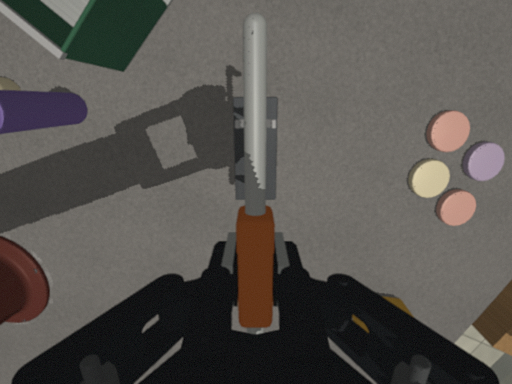

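The rod has not shifted in the grip and lies in line with the rest (notches near (255,125) and below). I'll lower it to the height where it was grasped.

```bash
python3 - <<'E'
from kn import *
p,o=pose(HP,.20,HY); servo_line(p,o,.12)
p,o=pose(HP,.1665,HY); print(servo_line(p,o,.04,stop_force=6)); sleep(.2); st('seated')
gripper_to(.5); gripper_to(1.0); sleep(.3); st('open')
p,o=pose(HP,.30,HY); servo_line(p,o,.1); sleep(.5)
c=wrist('end'); P=cloud(c,c['T']); e=np.array([np.cos(HY),np.sin(HY)]); n=np.array([-e[1],e[0]])
d=P[...,:2]-HP; a=d@e; b=d@n; z=P[...,2]
m=(z>.155)&(z<.19)&(abs(b)<.012)&(a>.065)&(a<.13)
u=m&(abs(b-np.median(b[m]))<.002); print(m.sum(),'end',np.percentile(a[m],99.5),'lat',np.polyfit(a[m],b[m],1),'z',np.polyfit(a[u],z[u],1))
knobs('scene')
s=capture('scene'); cv2.imwrite('pics/end_s.png',np.hstack([cv2.resize(c['color'],(400,300)),cv2.resize(s['color'][100:325,100:400],(400,300))]))
E
```

```text
True
seated 27.74 [ 0.4703 -0.3543  0.3213] [ 3.141e+00  2.000e-03 -1.100e+00] F [-0.14  0.43  5.36] M [-0.01 -0.01  0.  ] w 0.199
open 28.91 [ 0.4698 -0.3538  0.3195] [ 3.14   0.005 -1.1  ] F [ 0.21  0.06 -0.54] M [ 0.06 -0.01  0.03] w 0.998
636 end 0.11240362610776032 lat [ 0.01063078 -0.00099396] z [-0.0104463   0.17078503]
scene red 36 station -0.0328 -0.0636 0.1037
scene blue 21 station 0.036 0.0025 0.1025
scene yel 28 station 0.0009 0.0651 0.113
```

View pics/end_s.png

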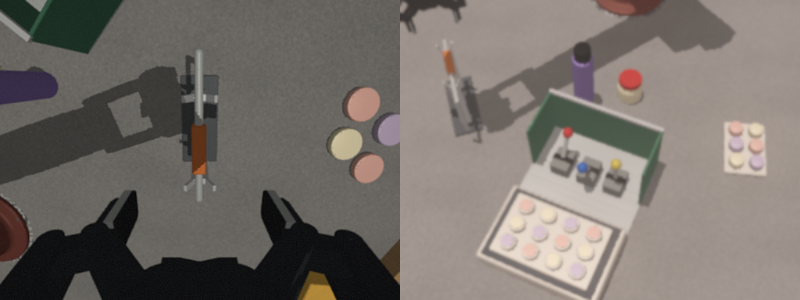

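The rod is seated in both notches: bar top is at 0.170 m, level and aligned, and the gripper is clear. Red is at the guard side, blue at the far side, and the bottle, jar and tray are standing. I'm handing in the job.

```bash
python3 -c "
from k import *
st(); print(sign_off())"
```

```text
31.07 [ 0.4705 -0.3545  0.455 ] [-3.142 -0.    -1.1  ] F [ 0.05  0.28 -0.05] M [-0.05 -0.06 -0.02] w 1.002
the job is handed in; nothing more can be done
None
```

I pulled the red lever fully to the guard with the rod, pushed the blue lever fully away, and hung the rod back in both notches. I signed off at 31 s; no verdict is reported.

What the last checks showed:
- **Levers:** the red knob was at x ≈ −33 mm and blue at ≈ +36 mm, with the stops at ∓34 mm and the camera good to about 2 mm.
- **Yellow:** its position stayed within about 3 mm across views, which is the spread between cameras.
- **Rod:** the bar top was at 171 mm (axis about 166 mm), level within about 0.01 rad, in its original place with the gripper open and clear.
- **Bottle, jar and tray:** upright and apparently unmoved in the final picture, judged by eye and not measured again.

**Blue lever:** the first push stopped on force, and the force then relaxed. I pressed again; the knob stayed put. During that push the arm sank about 5 mm and tilted 0.015 rad, then recovered when I backed off.

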